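# Slide the volume knob along the rail into the jig's corner

## Task

Get the loose gold-coloured volume knob ready for drilling: with the fingertips, push it straight across the blue jig until it touches the aluminium rail, then slide it along the rail, keeping it against the rail all the way, until it sits fully home in the corner, touching both the rail and the end stop. Slide it only, never lift or tip it, leave the black knob, solder spool, jar and screwdriver where they are, and finish clear of everything.

Things in the scene. Friction and masses are not known exactly. Their poses are not given: they have to be found in the camera images.
- knob_center (a point): Centre (half-way up) of the loose volume knob to be slid: gold-coloured aluminium disc, 44 mm diameter, 20 mm high, about 85 g, standing flat on the plate, so its centre is 10 mm above the plate's top; black pointer line on top, black band round its foot. Its yaw does not matter. It slides with ordinary friction (under 1.5 N) and stays where it is left; squeezed hard between a fingertip and the rail it binds.
- jig_seat (a point): Point on the plate's top (8 mm above the bench) over which the knob's centre lies when fully home. Axes as the jig: x along the rail towards the end stop, y square into the rail, z up. From here the rail's face is at y = +22 mm, the end stop's face at x = +22 mm. The knob starts 98 to 150 mm short of this point along x and 30 to 65 mm short along y.
- jig_lip (a point): Middle of the top of the small red lip beside the corner, parallel to the rail: 17 mm long, 6 mm thick, 8 mm high above the plate. Its inner face is 49 mm from the rail's face, so the corner pocket is 49 mm wide and 17 mm of its length is closed on the outer side. Fixed to the jig.
- jig: Fixed jig: blue plate 220 mm (its x) by 130 mm (its y), 8 mm thick, bolted to the bench; origin at the centre of its underside. Aluminium rail all along its +y side, 15 mm thick, inner face at y = +45 mm; aluminium end stop at its +x end, face at x = +95 mm, from the rail to y = -9 mm. Both stand 12 mm above the plate. Seat point at x = +73, y = +23 mm.
- black_knob: Bystander: small black plastic knob, 30 mm in diameter, 16 mm high, loose on the jig's plate on the side away from the rail, past the gold-coloured knob's start; origin at the centre of its underside.
- spool: Bystander: solder spool with red flanges, 54 mm in diameter, 44 mm high, standing on the bench behind the rail; origin at the centre of its underside.
- flux_jar: Bystander: small closed jar, 44 mm in diameter, 48 mm high, standing on the bench beyond the end stop; origin at the centre of its underside.
- driver: Bystander: screwdriver about 150 mm long lying on the bench on the side of the jig away from the rail; origin near its middle, on the bench; x along it.
Things that resemble listed ones, but are neither listed nor needed, are in the scene too. Of the things that look like the part that bears knob_center, the middle-sized one is meant.

How it is judged:
On the way:
1. the gold-coloured knob touches the rail (within 3 mm) while still at least 70 mm short of its seat along the rail (y of knob_center in the frame of jig_seat above -0.003 m and x of knob_center in the frame of jig_seat below -0.07 m), for 0.1 s.
At the end, for the whole second after the job is handed in: The gold-coloured knob rests flat on the plate, at rest, in the corner, within 3 mm of touching both the rail and the end stop; no bystander has been shifted more than 15 mm (x of knob_center in the frame of jig_seat between -0.003 and 0.003 m and y of knob_center in the frame of jig_seat between -0.003 and 0.003 m and z of knob_center in the frame of jig_seat between 0.007 and 0.013 m and angle between knob_center's own z axis and vertical below 0.08 rad and linear speed of knob below 0.01 m/s and distance of each of black_knob, spool, flux_jar, driver from where it was at the start of the episode below 0.015 m).
It fails at once if the gold-coloured knob is lifted more than 6 mm off the plate (z of knob_center in the frame of jig_seat above 0.016 m).
It fails at once if the gold-coloured knob is tipped (angle between knob_center's own z axis and vertical above 0.35 rad).
It fails at once if the gold-coloured knob is more than 7 mm away from the rail in the last 60 mm before its seat (x of knob_center in the frame of jig_seat above -0.06 m and y of knob_center in the frame of jig_seat below -0.007 m).
It fails at once if a bystander is shifted more than 15 mm (distance of any of black_knob, spool, flux_jar, driver from where it was at the start of the episode above 0.015 m).
It also fails if it takes over 51 s, if anything falls off the work surface, if the arm or the gripper's body presses on something with over 40 N, if the wrist force passes 120 N, or if a joint passes its speed limit or range.

## Robot

A 7-joint arm with a two-finger parallel gripper is mounted at the origin on the work surface. World frame = base frame: x ahead of the robot, y to its left, z up, the work surface at z = 0. Lengths are in m, angles in rad, forces in N, time in s.
With the tool pointing down it reaches from about 0.35 to 0.9 m from the base axis. Payload 8.1 kg.
Tool frame: the origin (TCP) lies midway between the tips of the shut fingers; the grasp point (between the pads) lies r.pinch_z behind it (r.pinch_z is the distance from the TCP to the grasp point, in m); x points along the fingers, y is the direction in which the jaws open and shut, and the axes are right-handed (so a half turn about x gives the same grasp; the last joint's range is limited). The gripper opens to 85 mm and grips with 20 to 120 N. Pads are 22 mm wide; open, the fingers measure 114 mm over their backs; the gripper's body (76 mm by 85 mm) begins 54 mm behind the grasp point. The pads swing forward as they close: fully open they stand 13 mm farther back than shut.
Start: joints at [1.213, 0.434, 0.025, 1.573, -0.012, 1.134, -0.075], TCP at [0.158, -0.605, 0.231] pointing down, gripper open.
Joint ranges: [-2.62, 2.62], [-0.44, 2.09], [-1.27, 1.32], [0.08, 2.57], [-1.32, 4.46], [0.12, 2], [-2.74, 2.74]. Speed limits (rad/s): [2.22, 2.22, 3.01, 3.01, 3.14, 3.14, 3.14].

## Interface

Orientations are given as [roll, pitch, yaw] about the fixed x, y, z axes, in that order (R = Rz(yaw) Ry(pitch) Rx(roll)).
In Python, from bench import r gives the robot as it stands. The module is installed in compiled form; this text tells all that it offers.
- The arm moves only by the tool servo_tool, never from a script. Its argument "targets" is a list of rows, each an object with "grip": the opening, from 0 (shut) to 1 (fully open); "offset": the shift along the tool's x, y, z in m, a list of three; "turn": the turn about the tool's x in rad. A call has 1 to 8 rows; each row shifts and turns the commanded pose from where the row before left it, along the tool's axes as they then stand; what a row does not reach is not made up. A row lasts 1/10 s, in which the tool goes at most 50 mm and 8.59 degrees, less where a joint would pass 70% of its speed; a pose out of reach is approached as far as the arm can. A call is refused whole if a number of a shift passes 0.05 or a number of a turn 0.15, either way. A call with a gripper value outside its range is refused whole. The fingers move at their own pace and stop on an object; "force" is the grip in N (left out, the last holds). Time passes only in rows, so rows that do not move let the fingers close. It gives the time, the measured TCP pose, the force and the opening at its end, in the units of the state.
- r.state(): the state, without advancing time (a new reading comes with each control period).
- r.grab_frame(name): name is "side" or "top" or "wrist"; returns the picture (384x512x3 uint8, red, green, blue); there is no depth.
- r.camera_model(name): a dict with "vfov" (degrees; the focal length in pixels is half the picture's height over the tangent of half this angle, whatever the lens; pixels are square), "cx", "cy" (the principal point, pixels), "rvec" (rotation vector, rad) and "tvec" (3), from world to camera coordinates, as OpenCV has them; the wrist camera has in their place "hand_eye" (4x4, takes a point from camera to tool coordinates, whose origin is the TCP and whose axes are the tool frame's). Camera axes: x right, y down, z forward; pixel columns grow to the right and rows downward; lengths in m; the calibration is good to about 2 mm. A picture is of the moment at which its call begins: read the wrist's pose just before it. camera_model takes no time and is no camera call.
- r.hand_in(): hands the job in, once; it reports no verdict.
The state is a dict: "time": time; "qpos": joint angles; "qd": joint speeds; "joint_torque": joint torques, N m; "tool_pos": TCP position; "tcp_rot": TCP orientation; "force": force on the tool from outside, world axes, zero at the start; "ft_torque": the same for the moment, N m; "opening": finger opening in m.
Only numpy, scipy, OpenCV 4.12 (cv2) and the standard library are available. Lean on these libraries where they do the work, as an engineer would, in place of code of your own. Each camera call takes 0.05 s, during which the arm holds its last target. There are 200 camera calls.

## Working session

There is one attempt and no reset: what is moved stays moved. The work goes in short steps, Python scripts to look and compute and a tool call to move; the robot and the scene stay as the last step left them, time stands still between calls to the robot, and variables do not carry over. Pictures are saved under pics/ and viewed, about 8 in all and at most 12, crops included, and the job is handed in when it is done.

Besides the shell and the picture viewer there is one more tool, called after ">>>" as name([rows], argument=value, ...), one row to a line, values as JSON. servo_tool: Moves the arm, as the interface text tells. Its arguments: {"type":"object","properties":{"targets":{"type":"array"},"force":{"type":"number"}},"required":["targets"]}

```bash
mkdir -p pics; python3 - <<'E'
from bench import r
import cv2
s=r.state(); print({k:s[k] for k in ('time','tool_pos','tcp_rot','force','opening')}, r.pinch_z)
for n in ('side','top'):
    f=r.grab_frame(n); cv2.imwrite(f'pics/{n}0.png',cv2.cvtColor(f,cv2.COLOR_RGB2BGR))
for n in ('side','top','wrist'): print(n,r.camera_model(n))
E
```

```text
{'time': 0.0, 'tool_pos': array([ 0.15735093, -0.60433562,  0.23052086]), 'tcp_rot': array([-1.4782851 ,  1.56920486,  1.91807084]), 'force': array([-0.65156539, -0.10219769,  0.42500943]), 'opening': 0.08512197637830891} 0.0187
side {'vfov': 51.276082226529994, 'cx': 251.23873709480364, 'cy': 195.1657826644033, 'rvec': array([ 2.30056855, -0.15164331,  0.0970227 ]), 'tvec': array([-0.57630785,  0.08209567,  0.59708257])}
top {'vfov': 57.758296775050034, 'cx': 250.79703510526613, 'cy': 186.46178236318985, 'rvec': array([ 2.02104793, -2.16178487,  0.26744591]), 'tvec': array([0.06535074, 0.60752657, 0.56584596])}
wrist {'vfov': 65.28649560184886, 'cx': 257.55919792886937, 'cy': 191.90828909219186, 'hand_eye': array([[ 9.71462993e-04, -2.70231310e-01,  9.62794939e-01,
        -1.42345437e-01],
       [ 9.99999511e-01,  8.66558745e-05, -9.84680485e-04,
         1.01489769e-03],
       [ 1.82659660e-04,  9.62795425e-01,  2.70231263e-01,
        -6.70992399e-02],
       [ 0.00000000e+00,  0.00000000e+00,  0.00000000e+00,
         1.00000000e+00]])}
```

View pics/top0.png

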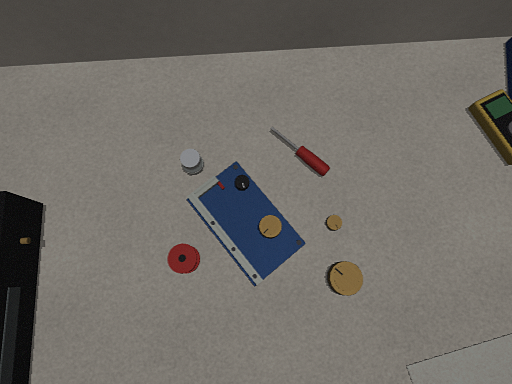

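View pics/side0.png

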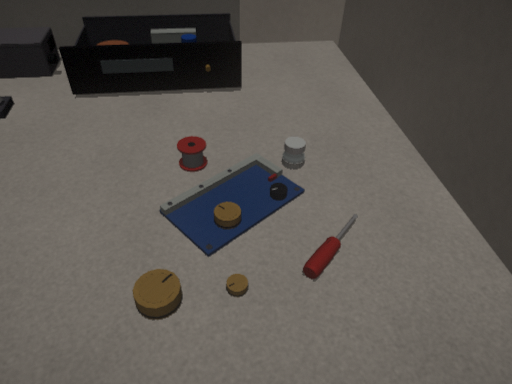

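Top view candidates for the gold knob: the small one at (334,222), off the plate; the middle one at (270,227), on the blue plate; the large one at (346,278), off the plate. I choose the one at (270,227). The rail runs from (190,200) to (257,283), the end stop is near (207,187), the lip is at (222,185) and the black knob is at (242,183). The side view agrees.

```bash
cat > h.py <<'E'
import numpy as np, cv2
from bench import r
from scipy.spatial.transform import Rotation as Ro
def cam(n,st=None):
    m=r.camera_model(n); f=192/np.tan(np.radians(m['vfov'])/2)
    K=np.array([[f,0,m['cx']],[0,f,m['cy']],[0,0,1]])
    if n=='wrist':
        T=np.eye(4); T[:3,:3]=Ro.from_euler('xyz',st['tcp_rot']).as_matrix(); T[:3,3]=st['tool_pos']
        C=T@np.array(m['hand_eye']); return K,C[:3,:3],C[:3,3]
    R=cv2.Rodrigues(np.array(m['rvec']))[0]; return K,R.T,-R.T@m['tvec']
def ray(c,uv,z):
    K,R,o=c; d=R@np.linalg.inv(K)@np.array([uv[0],uv[1],1.]); return (o+d*(z-o[2])/d[2])
def proj(c,p):
    K,R,o=c; q=K@(R.T@(np.array(p)-o)); return q[:2]/q[2]
def blobs(img,kind,amin=30):
    h=cv2.cvtColor(img,cv2.COLOR_RGB2HSV); H,S,V=cv2.split(h)
    m={'gold':(H>12)&(H<28)&(S>100)&(V>70),'blue':(H>100)&(H<125)&(S>120)&(V>40),'red':((H<6)|(H>172))&(S>140)&(V>60)}[kind].astype(np.uint8)
    cs=cv2.findContours(m,cv2.RETR_EXTERNAL,cv2.CHAIN_APPROX_NONE)[0]
    return [c for c in sorted(cs,key=cv2.contourArea,reverse=True) if cv2.contourArea(c)>=amin]
E
python3 - <<'E'
from h import *
for n in ('top','side'):
    img=cv2.cvtColor(cv2.imread(f'pics/{n}0.png'),cv2.COLOR_BGR2RGB); c=cam(n); print(n,'cam at',c[2].round(3))
    for k in ('gold','blue','red'):
        for b in blobs(img,k,8)[:5]:
            (u,v),(w,h),a=cv2.minAreaRect(b); z=dict(gold=.028,blue=.008,red=.016)[k]
            print(k,int(u),int(v),'area',cv2.contourArea(b),'size',round(w),round(h),'world',ray(c,(u,v),z).round(4))
            if k=='blue': 
                print('  corners',[ (p[0].tolist(),ray(c,p[0],.008)[:2].round(3).tolist()) for p in cv2.approxPolyDP(cv2.convexHull(b),4,True)])
img=cv2.imread('pics/top0.png')[150:300,170:350]; a=cv2.resize(img,None,fx=4,fy=4,interpolation=cv2.INTER_CUBIC)
cv2.imwrite('pics/topcrop.png',a)
E
```

```text
top cam at [0.454 0.034 0.698]
gold 346 278 area 824.0 size 34 31 world [ 0.4354 -0.1412  0.028 ]
gold 269 225 area 355.0 size 21 21 world [ 0.5426 -0.0072  0.028 ]
gold 505 119 area 321.5 size 64 33 world [ 0.7296 -0.5144  0.028 ]
gold 334 222 area 155.0 size 14 14 world [ 0.541  -0.1321  0.028 ]
gold 23 240 area 29.5 size 5 7 world [0.5456 0.4642 0.028 ]
blue 249 219 area 5474.0 size 109 55 world [0.5606 0.0314 0.008 ]
  corners [([235, 162], [0.682, 0.053]), ([304, 242], [0.508, -0.073]), ([263, 278], [0.446, 0.012]), ([199, 198], [0.611, 0.13])]
blue 221 241 area 103.0 size 110 2 world [0.5193 0.0893 0.008 ]
  corners [([187, 199], [0.61, 0.154]), ([255, 285], [0.434, 0.028])]
red 183 258 area 704.0 size 28 31 world [0.4929 0.1619 0.016 ]
red 312 160 area 351.0 size 36 11 world [ 0.6731 -0.1068  0.016 ]
red 220 184 area 15.5 size 8 3 world [0.6329 0.0842 0.016 ]
side cam at [ 0.506 -0.465  0.473]
gold 156 288 area 1378.0 size 39 46 world [ 0.435  -0.1433  0.028 ]
gold 227 211 area 368.0 size 18 26 world [ 0.5414 -0.0095  0.028 ]
gold 237 282 area 278.0 size 17 20 world [ 0.5415 -0.1472  0.028 ]
blue 235 203 area 5341.0 size 55 128 world [0.5585 0.0272 0.008 ]
  corners [([302, 189], [0.68, 0.051]), ([208, 253], [0.506, -0.075]), ([167, 216], [0.445, 0.011]), ([256, 165], [0.609, 0.129])]
blue 188 37 area 72.0 size 7 15 world [0.4991 0.7818 0.008 ]
  corners [([196, 36], [0.522, 0.792]), ([181, 38], [0.476, 0.78])]
red 322 254 area 594.0 size 17 43 world [ 0.6734 -0.1059  0.016 ]
red 191 145 area 342.0 size 16 28 world [0.4898 0.1967 0.016 ]
red 193 164 area 63.5 size 11 26 world [0.4918 0.133  0.016 ]
red 272 176 area 11.0 size 2 7 world [0.6316 0.0832 0.016 ]
```

View pics/topcrop.png

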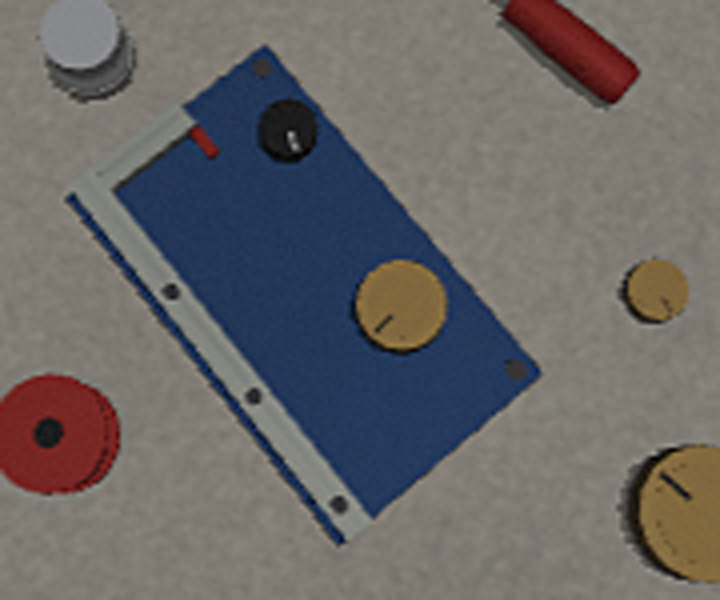

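The crop confirms it: the gold knob with the pointer line sits on the plate at crop (401,306). The black knob is at (288,130), the lip at (204,142) and the corner at about (113,190). Next I refine the jig pose and plan.

```bash
cat >> h.py <<'E'
def plan(J,s=None):
    """tool pose in seat frame (x along rail, y into rail, mm) and yaw of tool y in the jig frame, deg"""
    s=s or r.state(); R=Ro.from_euler('xyz',s['tcp_rot']).as_matrix(); c,th=J; c=np.array(c)
    E=np.array([[np.cos(th),np.sin(th)],[-np.sin(th),np.cos(th)]])
    p=(E@(s['tool_pos'][:2]-c)-[.073,.023])*1e3
    ty=E@R[:2,1]; return p,s['tool_pos'][2]*1e3,np.degrees(np.arctan2(ty[1],ty[0])),R,E
E
python3 - <<'E'
from h import *
for n in ('top','side'):
    img=cv2.cvtColor(cv2.imread(f'pics/{n}0.png'),cv2.COLOR_BGR2RGB); c=cam(n)
    b=blobs(img,'blue')[0][:,0]; P=np.array([ray(c,q,.008)[:2] for q in b])
    cen=np.array([.558,.040]); th=np.radians(35.8)
    for it in range(3):
        E=np.array([[np.cos(th),np.sin(th)],[-np.sin(th),np.cos(th)]]); L=(P-cen)@E.T
        def fit(ax,v,lo,hi):
            m=(abs(L[:,ax]-v)<.006)&(L[:,1-ax]>lo)&(L[:,1-ax]<hi); k=np.polyfit(L[m,1-ax],L[m,ax],1); return k,m.sum()
        (k1,n1)=fit(1,-.065,-.09,.09); (k2,n2)=fit(0,-.11,-.05,.03); k3,n3=fit(0,.11,-.06,-.02); k4,n4=fit(1,.045,-.08,.06)
        th+=np.arctan(k1[0]); x0=(k2[1]+k3[1])/2; y0=k1[1]+.065
        cen=cen+E.T@[x0,y0]
    print(n,cen.round(4),np.degrees(th).round(2),'edges',[ (k.round(4).tolist(),q) for k,q in((k1,n1),(k2,n2),(k3,n3),(k4,n4))])
    g=min(blobs(img,'gold'),key=lambda g:abs(cv2.contourArea(g)-361)); K=cv2.minEnclosingCircle(g)[0]; k=ray(c,K,.028 if n=='top' else .022)[:2]
    print('knob',k.round(4),'in seat',((E@(k-cen)-[.073,.023])*1e3).round(1))
J=((.558,.040),np.radians(35.8)); p,z,a,R,E=plan(J); print(p.round(1),z,a); print(R.round(3))
E
```

```text
top [0.5575 0.0416] 35.34 edges [([-0.0001, -0.065], np.int64(67)), ([0.0008, -0.1083], np.int64(32)), ([-0.001, 0.1083], np.int64(16)), ([-0.0019, 0.0407], np.int64(57))]
knob [ 0.5423 -0.0078] in seat [-114.   -54.5]
side [0.5563 0.0393] 35.38 edges [([-0.0, -0.065], np.int64(82)), ([0.0022, -0.1077], np.int64(32)), ([0.007, 0.1077], np.int64(15)), ([-0.0011, 0.0424], np.int64(63))]
knob [ 0.5418 -0.0034] in seat [-109.5  -49.4]
[-774.8 -311.3] 230.59632165418185 -111.20294756902503
[[-0.     0.252 -0.968]
 [ 0.001 -0.968 -0.252]
 [-1.    -0.001  0.   ]]
```

>>> servo_tool([
  {"grip": 0.235,"offset": [0,-0.0218,-0.027],"turn": 0},
  {"grip": 0.235,"offset": [0,-0.0218,-0.027],"turn": 0},
  {"grip": 0.235,"offset": [0,-0.0218,-0.027],"turn": 0},
  {"grip": 0.235,"offset": [0,-0.0218,-0.027],"turn": 0},
  {"grip": 0.235,"offset": [0,-0.0218,-0.027],"turn": 0},
  {"grip": 0.235,"offset": [0,-0.0218,-0.027],"turn": 0},
  {"grip": 0.235,"offset": [0,-0.0218,-0.027],"turn": 0},
  {"grip": 0.235,"offset": [0,-0.0218,-0.027],"turn": 0},
], force=20)

```text
time: 0.9
tool_pos: [0.3231, -0.3803, 0.2311]
tcp_rot: [-0.828, 1.57, 2.569]
force: [0.3, -0.2, 0.1]
opening: 0.0203
```

>>> servo_tool([
  {"grip": 0.235,"offset": [0,-0.0218,-0.027],"turn": 0},
  {"grip": 0.235,"offset": [0,-0.0218,-0.027],"turn": 0},
  {"grip": 0.235,"offset": [0,-0.0218,-0.027],"turn": 0},
  {"grip": 0.235,"offset": [0,-0.0218,-0.027],"turn": 0},
  {"grip": 0.235,"offset": [0,-0.0218,-0.027],"turn": 0},
  {"grip": 0.235,"offset": [0,-0.0218,-0.027],"turn": 0},
  {"grip": 0.235,"offset": [0,-0.0218,-0.027],"turn": 0},
  {"grip": 0.235,"offset": [0,-0.0218,-0.027],"turn": 0},
])

```text
time: 1.7
tool_pos: [0.4881, -0.1572, 0.2311]
tcp_rot: [-0.296, 1.57, 3.1]
force: [-0.7, -0.4, 0.2]
opening: 0.0203
```

>>> servo_tool([
  {"grip": 0.235,"offset": [0,-0.0218,-0.027],"turn": 0},
  {"grip": 0.235,"offset": [0,-0.0218,-0.027],"turn": 0},
  {"grip": 0.235,"offset": [0,-0.0218,-0.027],"turn": 0},
  {"grip": 0.235,"offset": [0,-0.0218,-0.027],"turn": 0},
  {"grip": 0.235,"offset": [0,0,0],"turn": -0.1488},
  {"grip": 0.235,"offset": [0,0,0],"turn": -0.1488},
  {"grip": 0.235,"offset": [0,0,0],"turn": -0.1488},
  {"grip": 0.235,"offset": [0,0,0],"turn": -0.1488},
])

```text
time: 2.5
tool_pos: [0.5699, -0.0468, 0.2308]
tcp_rot: [-0.78, 1.57, -3.065]
force: [-0.2, 1.1, -0.1]
opening: 0.0203
```

>>> servo_tool([
  {"grip": 0.235,"offset": [0,0,0],"turn": -0.1488},
  {"grip": 0.235,"offset": [0,0,0],"turn": -0.1488},
  {"grip": 0.235,"offset": [0,0,0],"turn": -0.1488},
  {"grip": 0.235,"offset": [0,0,0],"turn": -0.1488},
  {"grip": 0.235,"offset": [0,0,0],"turn": -0.1488},
  {"grip": 0.235,"offset": [0,0,0],"turn": -0.1488},
  {"grip": 0.235,"offset": [0,0,0],"turn": -0.1488},
  {"grip": 0.235,"offset": [0,0,0],"turn": -0.1488},
])

```text
time: 3.3
tool_pos: [0.5699, -0.047, 0.2309]
tcp_rot: [-1.981, 1.57, -3.076]
force: [0.3, 0.3, -0.7]
opening: 0.0202
```

```bash
cat > J.py <<'E'
import numpy as np
J=((.558,.0395),np.radians(35.36))
E
python3 - <<'E'
from h import *; from J import J
s=r.state(); p,z,a,R,E=plan(J,s); print(p.round(1),z,a,R.round(3).tolist())
f=r.grab_frame('wrist'); cv2.imwrite('pics/w1.png',cv2.cvtColor(f,cv2.COLOR_RGB2BGR)); c=cam('wrist',s)
for g in blobs(f,'gold',200):
    u,_=cv2.minEnclosingCircle(g); k=ray(c,u,.028)[:2]; print('gold',np.round(u),cv2.contourArea(g),k.round(4),'seat',((E@(k-np.array(J[0]))-[.073,.023])*1e3).round(1))
# predicted pixels
def S(x,y,z): 
    q=np.array(J[0])+E.T@(np.array([x,y])/1e3+[.073,.023]); return proj(c,[*q,z]).round(0)
print('corner top',S(22,22,.02),'rail bottom -x end',S(-183,22,.008),'stop bottom',S(22,22,.008),'stop outer',S(22,-32,.008),'plate -y corners',S(37,-88,.008),S(-183,-88,.008))
E
```

```text
[-113.3 -100.4] 230.92057702819693 -8.115089816325263 [[-0.001, 0.889, 0.458], [-0.0, 0.458, -0.889], [-1.0, -0.001, -0.0]]
gold [122. 187.] 1930.5 [ 0.4348 -0.142 ] seat [-278.6  -99.7]
gold [251. 127.] 1088.5 [ 0.5403 -0.0085] seat [-115.2  -51.9]
gold [207. 217.] 364.0 [ 0.5413 -0.1299] seat [-184.6 -151.5]
corner top [368.  38.] rail bottom -x end [183.  68.] stop bottom [364.  40.] stop outer [366.  91.] plate -y corners [381. 138.] [202. 163.]
```

View pics/w1.png

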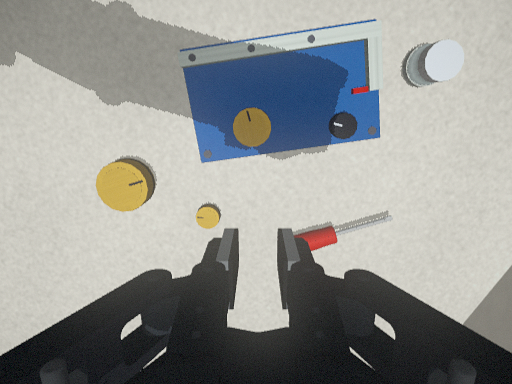

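The wrist view agrees with the jig estimate: the corner is at (368,38) and the plate corner at (202,163), both as predicted, and the knob is at (251,127). I align and descend on the outer side.

>>> servo_tool([
  {"grip": 0.235,"offset": [0,0,0],"turn": -0.142},
  {"grip": 0.235,"offset": [0.04,-0.002,0],"turn": 0},
  {"grip": 0.235,"offset": [0.04,0,0],"turn": 0},
  {"grip": 0.235,"offset": [0.04,0,0],"turn": 0},
  {"grip": 0.235,"offset": [0.04,0,0],"turn": 0},
  {"grip": 0.235,"offset": [0.03,0,0],"turn": 0},
  {"grip": 0.235,"offset": [0.026,0,0],"turn": 0},
  {"grip": 0.235,"offset": [0,0,0],"turn": 0},
])

```text
time: 4.15
tool_pos: [0.5658, -0.0483, 0.012]
tcp_rot: [-2.165, 1.564, -3.127]
force: [-0.8, -0.1, 0.9]
opening: 0.0202
```

>>> servo_tool([
  {"grip": 0.235,"offset": [0,0,-0.004],"turn": 0},
  {"grip": 0.235,"offset": [0,0,-0.004],"turn": 0},
  {"grip": 0.235,"offset": [0,0,-0.004],"turn": 0},
  {"grip": 0.235,"offset": [0,0,-0.003],"turn": 0},
  {"grip": 0.235,"offset": [0,0,-0.003],"turn": 0},
  {"grip": 0.235,"offset": [0,0,-0.003],"turn": 0},
  {"grip": 0.235,"offset": [0,0,-0.003],"turn": 0},
  {"grip": 0.235,"offset": [0,0,0],"turn": 0},
])

```text
time: 4.95
tool_pos: [0.5546, -0.0279, 0.0154]
tcp_rot: [2.773, 1.571, 1.814]
force: [-0.1, 0.1, 0.1]
opening: 0.02
```

```bash
cat > look.py <<'E'
from h import *; from J import J; import sys
s=r.state(); p,z,a,R,E=plan(J,s); print('t',s['time'],'tcp seat',p.round(1),'z',round(z,1),'yaw',round(a,1),'F jig',(E@s['force'][:2]).round(2),s['force'][2].round(2))
for n in sys.argv[2:]:
    s=r.state(); f=r.grab_frame(n); cv2.imwrite(f'pics/{n}{sys.argv[1]}.png',cv2.cvtColor(f,cv2.COLOR_RGB2BGR)); c=cam(n,s)
    for g in blobs(f,'gold',60):
        u,rad=cv2.minEnclosingCircle(g); k=ray(c,u,.028)[:2]; q=(E@(k-np.array(J[0]))-[.073,.023])*1e3
        if -175<q[0]<30 and -90<q[1]<40: print(n,'gold',np.round(u),cv2.contourArea(g),'seat',q.round(1))
E
python3 look.py 2 wrist
```

```text
t 4.95 tcp seat [-114.8  -76. ] z 15.4 yaw -0.3 F jig [-0.07  0.11] 0.08
wrist gold [257. 191.] 6920.5 seat [-116.2  -43.8]
```

View pics/wrist2.png

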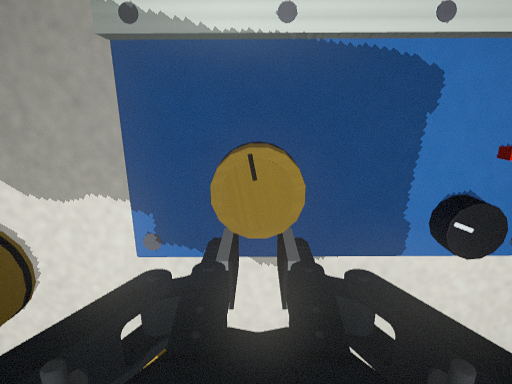

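The knob is nestled in the cup at (257,191), upright, and pushed 8 mm so far. I keep pushing towards the rail.

>>> servo_tool([
  {"grip": 0.235,"offset": [0,0,-0.004],"turn": 0},
  {"grip": 0.235,"offset": [0,0,-0.004],"turn": 0},
  {"grip": 0.235,"offset": [0,0,-0.004],"turn": 0},
  {"grip": 0.235,"offset": [0,0,-0.004],"turn": 0},
  {"grip": 0.235,"offset": [0,0,-0.004],"turn": 0},
  {"grip": 0.235,"offset": [0,0,-0.004],"turn": 0},
  {"grip": 0.235,"offset": [0,0,-0.004],"turn": 0},
  {"grip": 0.235,"offset": [0,0,-0.004],"turn": 0},
])

```text
time: 5.8
tool_pos: [0.5362, -0.0018, 0.0153]
tcp_rot: [0.019, 1.571, -0.94]
force: [-0.2, 0.2, -0.5]
opening: 0.0202
```

>>> servo_tool([
  {"grip": 0.235,"offset": [0,0,-0.002],"turn": 0},
  {"grip": 0.235,"offset": [0,0,-0.002],"turn": 0},
  {"grip": 0.235,"offset": [0,0,-0.002],"turn": 0},
  {"grip": 0.235,"offset": [0,0,-0.001],"turn": 0},
  {"grip": 0.235,"offset": [0,0,-0.001],"turn": 0},
])

```text
time: 6.3
tool_pos: [0.5319, 0.0043, 0.0153]
tcp_rot: [0.097, 1.571, -0.862]
force: [0.0, 0.0, -0.1]
opening: 0.0201
```

```bash
python3 look.py 3 wrist
```

```text
t 6.3 tcp seat [-114.6  -36.5] z 15.3 yaw -0.3 F jig [0.04 0.01] -0.08
wrist gold [258. 191.] 6934.0 seat [-116.    -4.5]
```

>>> servo_tool([
  {"grip": 0.235,"offset": [0,0,-0.001],"turn": 0},
  {"grip": 0.235,"offset": [0,0,-0.001],"turn": 0},
  {"grip": 0.235,"offset": [0,0,-0.001],"turn": 0},
])

```text
time: 6.65
tool_pos: [0.5301, 0.0069, 0.0153]
tcp_rot: [-0.861, 1.571, -1.82]
force: [0.6, -1.3, -0.5]
opening: 0.02
```

>>> servo_tool([
  {"grip": 0.235,"offset": [0,0,-0.001],"turn": 0},
  {"grip": 0.235,"offset": [0,0,0],"turn": 0},
])

```text
time: 6.85
tool_pos: [0.5294, 0.0079, 0.0153]
tcp_rot: [-2.767, 1.571, 2.557]
force: [0.2, 0.3, -0.2]
opening: 0.0196
```

```bash
python3 look.py 4 wrist
```

```text
t 6.85 tcp seat [-114.6  -32.3] z 15.3 yaw -0.3 F jig [0.33 0.11] -0.25
wrist gold [257. 191.] 6944.5 seat [-116.1    0. ]
```

View pics/wrist4.png

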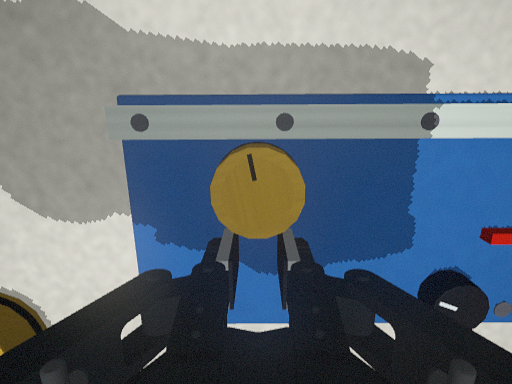

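The knob's back edge is at row 143 and the rail's face edge is at row 138. I check the gap metrically.

```bash
python3 - <<'E'
from h import *; from J import J
s=r.state(); p,z,a,R,E=plan(J,s); c=cam('wrist',s); img=cv2.imread('pics/wrist4.png')
f=lambda u,v,z:((E@(ray(c,(u,v),z)[:2]-np.array(J[0]))-[.073,.023])*1e3).round(1)
print(img[130:150,200].tolist()); print(img[134:150,257].tolist())
for v in (137,138,139,140): print(v,'top',f(200,v,.02),'bottom',f(200,v,.008))
for v in (142,143,144): print(v,'knob',f(257,v,.028))
E
```

```text
[[148, 153, 147], [150, 155, 147], [151, 158, 148], [148, 153, 146], [149, 155, 147], [148, 153, 146], [149, 153, 145], [145, 151, 145], [148, 154, 148], [126, 114, 104], [119, 72, 43], [114, 69, 38], [120, 75, 48], [114, 72, 41], [119, 74, 43], [117, 72, 45], [119, 74, 43], [120, 77, 44], [121, 77, 47], [118, 73, 41]]
[[150, 154, 147], [147, 153, 145], [149, 154, 149], [150, 156, 150], [146, 144, 136], [128, 107, 91], [118, 74, 45], [92, 63, 48], [45, 45, 44], [51, 68, 76], [48, 83, 95], [49, 86, 99], [40, 79, 93], [46, 99, 117], [52, 111, 137], [54, 121, 147]]
137 top [-142.    23.1] bottom [-144.2   22. ]
138 top [-142.    22.7] bottom [-144.3   21.5]
139 top [-142.    22.2] bottom [-144.3   21. ]
140 top [-142.    21.8] bottom [-144.3   20.6]
142 knob [-116.1   21.6]
143 knob [-116.1   21.1]
144 knob [-116.1   20.7]
```

>>> servo_tool([
  {"grip": 0.235,"offset": [0,0,-0.001],"turn": 0},
  {"grip": 0.235,"offset": [0,0,0],"turn": 0},
])

```text
time: 7.1
tool_pos: [0.5289, 0.0086, 0.0153]
tcp_rot: [0.758, 1.571, -0.201]
force: [0.5, -0.4, 0.6]
opening: 0.0199
```

>>> servo_tool([
  {"grip": 0.235,"offset": [0,0,-0.0005],"turn": 0},
  {"grip": 0.235,"offset": [0,0,0],"turn": 0},
])

```text
time: 7.3
tool_pos: [0.5287, 0.0089, 0.0153]
tcp_rot: [-0.712, 1.571, -1.671]
force: [0.5, 0.3, -0.2]
opening: 0.02
```

```bash
python3 look.py 5 wrist; python3 -c "
import cv2;i=cv2.imread('pics/wrist5.png');print([ (v,i[v,257].tolist()) for v in range(134,150)])"
```

```text
t 7.3 tcp seat [-114.6  -31. ] z 15.3 yaw -0.3 F jig [ 0.62 -0.03] -0.21
wrist gold [257. 191.] 6934.5 seat [-116.     1.1]
[(134, [145, 153, 145]), (135, [151, 157, 152]), (136, [149, 155, 147]), (137, [148, 157, 147]), (138, [145, 151, 142]), (139, [149, 156, 147]), (140, [147, 152, 144]), (141, [132, 138, 131]), (142, [88, 90, 83]), (143, [46, 58, 64]), (144, [48, 76, 87]), (145, [49, 86, 103]), (146, [49, 81, 95]), (147, [45, 94, 115]), (148, [53, 116, 143]), (149, [56, 120, 145])]
```

>>> servo_tool([
  {"grip": 0.235,"offset": [0,0,-0.0005],"turn": 0},
  {"grip": 0.235,"offset": [0,0,0],"turn": 0},
])

```text
time: 7.55
tool_pos: [0.5284, 0.0093, 0.0153]
tcp_rot: [0.398, 1.571, -0.561]
force: [0.3, -0.4, 0.0]
opening: 0.0201
```

>>> servo_tool([
  {"grip": 0.235,"offset": [0,0,-0.0005],"turn": 0},
  {"grip": 0.235,"offset": [0,0,0],"turn": 0},
])

```text
time: 7.75
tool_pos: [0.5281, 0.0098, 0.0153]
tcp_rot: [-0.617, 1.571, -1.576]
force: [0.0, 0.6, -0.1]
opening: 0.0194
```

```bash
python3 look.py 6
```

```text
t 7.75 tcp seat [-114.6  -29.9] z 15.3 yaw -0.3 F jig [0.37 0.51] -0.14
```

>>> servo_tool([
  {"grip": 0.235,"offset": [0,0,-0.0005],"turn": 0},
  {"grip": 0.235,"offset": [0,0,0],"turn": 0},
])

```text
time: 7.95
tool_pos: [0.528, 0.0099, 0.0153]
tcp_rot: [-0.092, 1.57, -1.051]
force: [0.6, -1.4, 0.0]
opening: 0.0203
```

>>> servo_tool([
  {"grip": 0.235,"offset": [0,0,-0.0005],"turn": 0},
  {"grip": 0.235,"offset": [0,0,0],"turn": 0},
])

```text
time: 8.15
tool_pos: [0.5279, 0.0101, 0.0154]
tcp_rot: [0.182, 1.57, -0.778]
force: [1.7, -2.6, -0.3]
opening: 0.0201
```

```bash
python3 look.py 7 wrist;  python3 -c "
import cv2;i=cv2.imread('pics/wrist7.png');print([ (v,i[v,257].tolist()) for v in range(138,150)])
cv2.imwrite('pics/w7c.png',cv2.resize(i[90:290,150:370],None,fx=3,fy=3))"
```

```text
t 8.15 tcp seat [-114.6  -29.6] z 15.4 yaw -0.4 F jig [-0.07 -3.1 ] -0.33
wrist gold [257. 192.] 6905.5 seat [-116.1    2.1]
[(138, [148, 155, 149]), (139, [148, 155, 148]), (140, [149, 156, 148]), (141, [147, 154, 146]), (142, [148, 151, 145]), (143, [147, 152, 145]), (144, [133, 141, 137]), (145, [91, 104, 111]), (146, [44, 81, 98]), (147, [43, 81, 94]), (148, [51, 105, 126]), (149, [57, 121, 146])]
```

View pics/w7c.png

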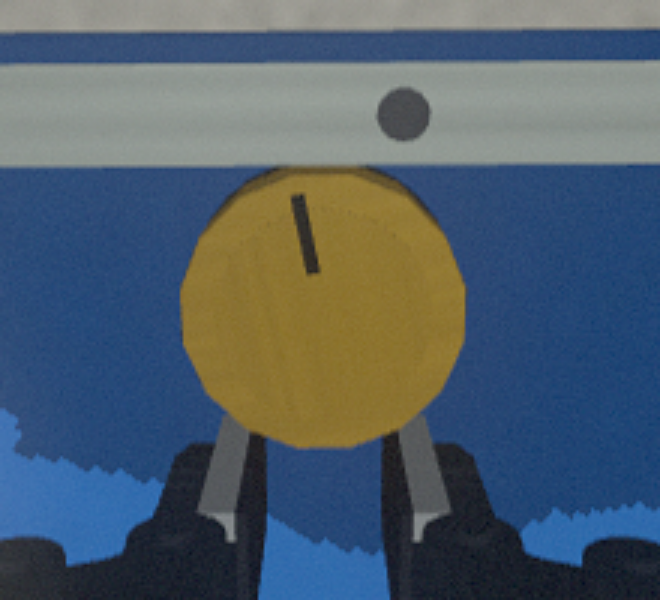

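The knob is flat against the rail, with a 3 N reaction. It is about 115 mm short of the seat. I back off, shut the fingers, go behind it and turn so that the pushing face points 15° into the rail.

>>> servo_tool([
  {"grip": 0.235,"offset": [0,0,0.02],"turn": 0},
  {"grip": 0.235,"offset": [0,0,0.02],"turn": 0},
  {"grip": 0.235,"offset": [0,-0.024,0],"turn": 0},
  {"grip": 0,"offset": [0,-0.024,0],"turn": 0},
  {"grip": 0,"offset": [0,0,0],"turn": 0.145},
  {"grip": 0,"offset": [0,0,0],"turn": 0.145},
  {"grip": 0,"offset": [0,0,0],"turn": 0.145},
  {"grip": 0,"offset": [0,0,0],"turn": 0.145},
])

```text
time: 9.0
tool_pos: [0.5108, -0.0492, 0.0153]
tcp_rot: [-2.639, 1.57, 2.099]
force: [0.4, -0.2, -0.1]
opening: -0.0002
```

>>> servo_tool([
  {"grip": 0,"offset": [0,0,0],"turn": 0.145},
  {"grip": 0,"offset": [0,0,0],"turn": 0.145},
  {"grip": 0,"offset": [0,0,0],"turn": 0.145},
  {"grip": 0,"offset": [0,0,0],"turn": 0.145},
  {"grip": 0,"offset": [0,0,0],"turn": 0.145},
  {"grip": 0,"offset": [0,0,0],"turn": 0},
])

```text
time: 9.6
tool_pos: [0.5109, -0.049, 0.0152]
tcp_rot: [-1.519, 1.57, 2.498]
force: [-0.5, 0.2, 0.3]
opening: 0.0004
```

```bash
python3 look.py 8 top
```

```text
t 9.6 tcp seat [-162.6  -67.9] z 15.2 yaw -75.2 F jig [-0.23  0.47] 0.31
top gold [249. 244.] 365.5 seat [-114.7    0.7]
```

>>> servo_tool([
  {"grip": 0,"offset": [0,-0.02,-0.0055],"turn": 0},
  {"grip": 0,"offset": [0,-0.02,-0.0055],"turn": 0},
  {"grip": 0,"offset": [0,-0.018,-0.005],"turn": 0},
  {"grip": 0,"offset": [0,0,0],"turn": 0},
])

```text
time: 10.05
tool_pos: [0.4752, 0.002, 0.0152]
tcp_rot: [-1.479, 1.569, 2.548]
force: [0.4, 0.8, 0.6]
opening: -0.0
```

```bash
python3 look.py 9 wrist
```

```text
t 10.05 tcp seat [-162.3   -5.6] z 15.2 yaw -74.6 F jig [0.78 0.39] 0.62
wrist gold [273. 154.] 7443.0 seat [-114.8    0.7]
```

View pics/wrist9.png

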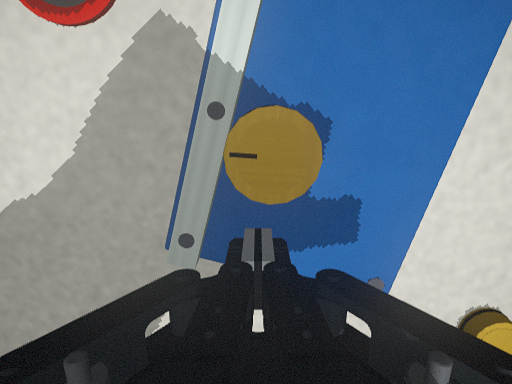

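The knob is at (273,154) against the rail, and the fingertips at (258,240) are behind it. I start the slide along the rail and check after the first stretch.

>>> servo_tool([
  {"grip": 0,"offset": [0,0.0053,-0.011],"turn": 0},
  {"grip": 0,"offset": [0,0.001,-0.0039],"turn": 0},
  {"grip": 0,"offset": [0,0.001,-0.0039],"turn": 0},
  {"grip": 0,"offset": [0,0.001,-0.0039],"turn": 0},
  {"grip": 0,"offset": [0,0.001,-0.0039],"turn": 0},
  {"grip": 0,"offset": [0,0.001,-0.0039],"turn": 0},
  {"grip": 0,"offset": [0,0.001,-0.0039],"turn": 0},
  {"grip": 0,"offset": [0,0,0],"turn": 0},
])

```text
time: 10.9
tool_pos: [0.5081, 0.018, 0.0152]
tcp_rot: [0.859, 1.57, -1.406]
force: [-0.0, -2.6, -0.5]
opening: -0.0003
```

```bash
python3 look.py 10 wrist top
```

```text
t 10.9 tcp seat [-126.2  -11.7] z 15.2 yaw -75.1 F jig [-1.56 -2.11] -0.47
wrist gold [249. 186.] 7010.5 seat [-95.1   0.6]
```

>>> servo_tool([
  {"grip": 0,"offset": [0,0.0003,-0.004],"turn": 0},
  {"grip": 0,"offset": [0,0.0003,-0.004],"turn": 0},
  {"grip": 0,"offset": [0,0.0003,-0.004],"turn": 0},
  {"grip": 0,"offset": [0,0.0003,-0.004],"turn": 0},
  {"grip": 0,"offset": [0,0,0],"turn": 0},
])

```text
time: 11.5
tool_pos: [0.5186, 0.0273, 0.0152]
tcp_rot: [0.426, 1.567, -1.841]
force: [-1.3, -11.1, 2.1]
opening: -0.0
```

```bash
python3 look.py 11 wrist
```

```text
t 11.5 tcp seat [-112.2  -10.2] z 15.2 yaw -75.3 F jig [-7.49 -8.29] 2.1
wrist gold [252. 187.] 7032.5 seat [-81.    0.8]
```

The force rose to 11 N, so the knob is starting to bind at 15°. I back off a little, flatten the push angle to about 7° and resume.

>>> servo_tool([
  {"grip": 0,"offset": [0,-0.0005,0.006],"turn": 0},
  {"grip": 0,"offset": [0,0,0],"turn": 0.14},
  {"grip": 0,"offset": [0,0,0],"turn": 0},
  {"grip": 0,"offset": [0,0,0],"turn": 0},
])

```text
time: 11.95
tool_pos: [0.5145, 0.0268, 0.0154]
tcp_rot: [-2.945, 1.57, 0.938]
force: [0.6, 0.5, 0.7]
opening: -0.0002
```

```bash
python3 look.py 12 wrist
```

```text
t 11.95 tcp seat [-115.9   -8.2] z 15.4 yaw -82.9 F jig [0.78 0.01] 0.74
wrist gold [248. 180.] 7057.5 seat [-80.9   0.3]
```

>>> servo_tool([
  {"grip": 0,"offset": [0,-0.004,-0.0005],"turn": 0},
  {"grip": 0,"offset": [0,0.0005,-0.004],"turn": 0},
  {"grip": 0,"offset": [0,0.0005,-0.004],"turn": 0},
  {"grip": 0,"offset": [0,0.0005,-0.004],"turn": 0},
  {"grip": 0,"offset": [0,0.0005,-0.004],"turn": 0},
])

```text
time: 12.5
tool_pos: [0.5257, 0.0389, 0.0153]
tcp_rot: [1.526, 1.571, -0.878]
force: [-0.7, -1.0, 0.8]
opening: -0.0001
```

```bash
python3 look.py 13 wrist
```

```text
t 12.5 tcp seat [-99.7  -4.8] z 15.3 yaw -83.1 F jig [-1.13 -0.41] 0.8
wrist gold [254. 186.] 7010.0 seat [-66.9   0.4]
```

>>> servo_tool([
  {"grip": 0,"offset": [0,0.0005,-0.004],"turn": 0},
  {"grip": 0,"offset": [0,0.0005,-0.004],"turn": 0},
  {"grip": 0,"offset": [0,0.0005,-0.004],"turn": 0},
  {"grip": 0,"offset": [0,0.0005,-0.004],"turn": 0},
  {"grip": 0,"offset": [0,0.0005,-0.004],"turn": 0},
])

```text
time: 13.05
tool_pos: [0.5421, 0.0504, 0.0153]
tcp_rot: [1.584, 1.571, -0.821]
force: [-0.4, -0.8, 0.5]
opening: -0.0001
```

```bash
python3 look.py 14 wrist
```

```text
t 13.05 tcp seat [-79.6  -4.9] z 15.3 yaw -83.1 F jig [-0.8  -0.42] 0.48
wrist gold [254. 186.] 7006.0 seat [-46.8   0.3]
```

>>> servo_tool([
  {"grip": 0,"offset": [0,0.0003,-0.004],"turn": 0},
  {"grip": 0,"offset": [0,0.0003,-0.004],"turn": 0},
  {"grip": 0,"offset": [0,0.0004,-0.004],"turn": 0},
  {"grip": 0,"offset": [0,0.0004,-0.004],"turn": 0},
  {"grip": 0,"offset": [0,0.0004,-0.004],"turn": 0},
  {"grip": 0,"offset": [0,0.0004,-0.004],"turn": 0},
])

```text
time: 13.7
tool_pos: [0.5613, 0.065, 0.0153]
tcp_rot: [-0.971, 1.571, 2.908]
force: [-0.8, -0.8, -0.0]
opening: 0.0003
```

```bash
python3 look.py 15 wrist
```

```text
t 13.7 tcp seat [-55.5  -4.1] z 15.3 yaw -83.1 F jig [-1.13 -0.16] -0.01
wrist gold [256. 186.] 6995.0 seat [-22.7   0.5]
```

View pics/wrist15.png

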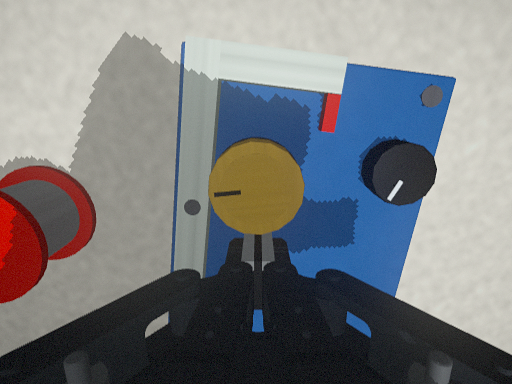

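The knob at (256,186) is against the rail, with about 23 mm to go to the end stop. The spool and the black knob are clear.

>>> servo_tool([
  {"grip": 0,"offset": [0,0.0005,-0.004],"turn": 0},
  {"grip": 0,"offset": [0,0.0005,-0.004],"turn": 0},
  {"grip": 0,"offset": [0,0.0004,-0.004],"turn": 0},
  {"grip": 0,"offset": [0,0.0004,-0.004],"turn": 0},
  {"grip": 0,"offset": [0,0.0002,-0.002],"turn": 0},
  {"grip": 0,"offset": [0,0.0001,-0.001],"turn": 0},
  {"grip": 0,"offset": [0,0.0001,-0.001],"turn": 0},
])

```text
time: 14.45
tool_pos: [0.5772, 0.0765, 0.0152]
tcp_rot: [-0.214, 1.57, -2.619]
force: [0.3, -1.4, 0.8]
opening: -0.0001
```

>>> servo_tool([
  {"grip": 0,"offset": [0,0.0001,-0.001],"turn": 0},
  {"grip": 0,"offset": [0,0,0],"turn": 0},
])

```text
time: 14.65
tool_pos: [0.5782, 0.0773, 0.0153]
tcp_rot: [2.975, 1.571, 0.571]
force: [-0.6, 0.2, 0.1]
opening: 0.0001
```

```bash
python3 look.py 16 wrist
```

```text
t 14.65 tcp seat [-34.6  -3.9] z 15.3 yaw -83.1 F jig [-0.32  0.52] 0.14
wrist gold [256. 186.] 6991.5 seat [-1.7  0.5]
```

Now in 0.5–1 mm steps until the end stop reacts.

>>> servo_tool([
  {"grip": 0,"offset": [0,0.0001,-0.001],"turn": 0},
  {"grip": 0,"offset": [0,0,0],"turn": 0},
])

```text
time: 14.9
tool_pos: [0.579, 0.0779, 0.0153]
tcp_rot: [-2.959, 1.571, 0.92]
force: [0.1, -0.0, -0.2]
opening: 0.0001
```

>>> servo_tool([
  {"grip": 0,"offset": [0,0.0001,-0.0007],"turn": 0},
  {"grip": 0,"offset": [0,0,0],"turn": 0},
])

```text
time: 15.1
tool_pos: [0.5796, 0.0782, 0.0153]
tcp_rot: [2.674, 1.571, 0.27]
force: [-0.6, -1.7, -0.0]
opening: 0.0001
```

>>> servo_tool([
  {"grip": 0,"offset": [0,0.0001,-0.0007],"turn": 0},
  {"grip": 0,"offset": [0,0,0],"turn": 0},
])

```text
time: 15.3
tool_pos: [0.5802, 0.0786, 0.0153]
tcp_rot: [2.36, 1.571, -0.044]
force: [-1.3, -0.7, 0.8]
opening: -0.0002
```

```bash
python3 look.py 17 wrist
```

```text
t 15.3 tcp seat [-32.3  -3.9] z 15.3 yaw -83.1 F jig [-1.43  0.2 ] 0.76
wrist gold [256. 186.] 6991.0 seat [0.7 0.4]
```

>>> servo_tool([
  {"grip": 0,"offset": [0,0,-0.0007],"turn": 0},
  {"grip": 0,"offset": [0,0,0],"turn": 0},
])

```text
time: 15.55
tool_pos: [0.5806, 0.0789, 0.0153]
tcp_rot: [0.029, 1.57, -2.376]
force: [-0.4, -1.1, 0.6]
opening: -0.0
```

>>> servo_tool([
  {"grip": 0,"offset": [0,0,-0.0007],"turn": 0},
  {"grip": 0,"offset": [0,0,0],"turn": 0},
])

```text
time: 15.75
tool_pos: [0.5806, 0.079, 0.0152]
tcp_rot: [-0.116, 1.569, -2.52]
force: [-3.4, -3.0, 3.6]
opening: -0.0001
```

```bash
python3 look.py 18 wrist; python3 -c "
import cv2;i=cv2.imread('pics/wrist18.png');cv2.imwrite('pics/w18c.png',cv2.resize(i[90:290,150:370],None,fx=3,fy=3))"
```

```text
t 15.75 tcp seat [-31.7  -3.9] z 15.2 yaw -83.1 F jig [-4.51 -0.49] 3.59
wrist gold [256. 186.] 6987.0 seat [1.1 0.4]
```

View pics/w18c.png

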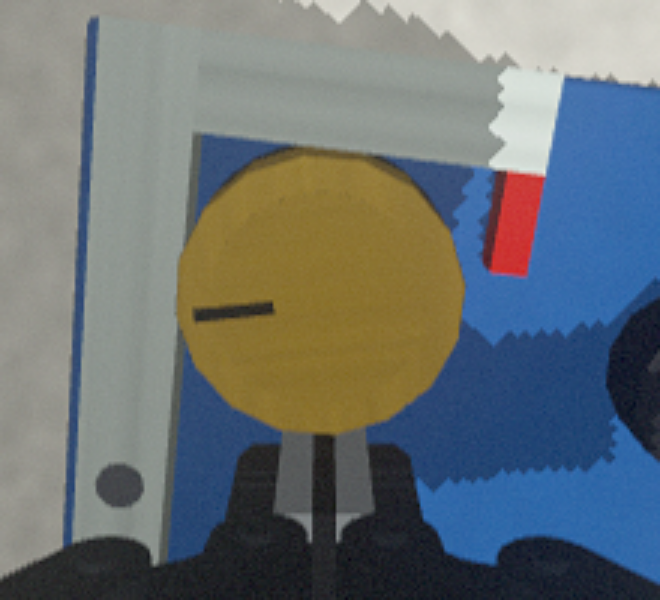

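The crop shows the knob in the corner. The end stop pushes back with 4.5 N. I measure both gaps from this image.

```bash
python3 - <<'E'
from h import *; from J import J
s=r.state(); p,z,a,R,E=plan(J,s); c=cam('wrist',s)
f=lambda u,v,z:((E@(ray(c,(150+u/3,90+v/3),z)[:2]-np.array(J[0]))-[.073,.023])*1e3).round(1)
print('rail top edge',f(193,135,.02),f(165,470,.02),'bottom',f(200,140,.008),f(172,470,.008))
print('stop top edge',f(200,133,.02),f(490,167,.02))
print('knob edges: left',f(178,290,.028),'front',f(318,150,.028),'right',f(464,290,.028),'back',f(318,434,.028))
E
```

```text
rail top edge [20.6 21.9] [-35.2  22.1] bottom [18.7 22.3] [-41.1  22.5]
stop top edge [21.  20.9] [ 21.2 -23.3]
knob edges: left [-1.5 21.3] front [21.4  3. ] right [  3.5 -21. ] back [-22.1  -2.2]
```

Both gaps are at most about 1 mm. I retreat straight back, then up.

>>> servo_tool([
  {"grip": 0,"offset": [0,0,0.004],"turn": 0},
  {"grip": 0,"offset": [0,0,0.013],"turn": 0},
  {"grip": 0,"offset": [0,0,0.013],"turn": 0},
  {"grip": 0,"offset": [-0.04,0,0],"turn": 0},
  {"grip": 0,"offset": [-0.04,0,0],"turn": 0},
  {"grip": 0,"offset": [-0.04,0,0],"turn": 0},
  {"grip": 0,"offset": [-0.04,0,0.04],"turn": 0},
  {"grip": 0,"offset": [0,0,0],"turn": 0},
])

```text
time: 16.6
tool_pos: [0.5324, 0.0323, 0.1749]
tcp_rot: [2.164, 1.565, -0.244]
force: [-0.5, -0.2, 0.5]
opening: -0.0002
```

```bash
python3 look.py 19 wrist side top
```

```text
t 16.6 tcp seat [-98.1 -14. ] z 174.9 yaw -83.3 F jig [-0.48  0.13] 0.54
wrist gold [254.  72.] 1844.5 seat [-0.7  0.3]
side gold [256. 166.] 228.0 seat [ 0.2 -0.4]
```

View pics/wrist19.png

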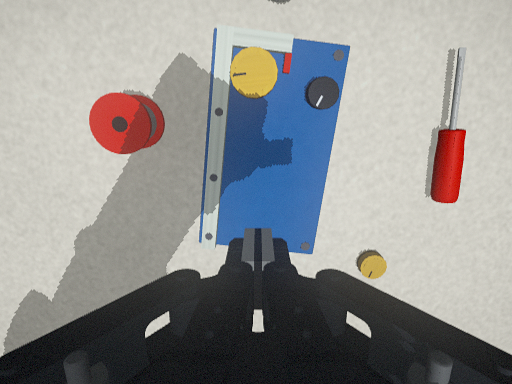

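The knob at (254,72) is in the corner, and the arm is clear and high. The spool, black knob and screwdriver look untouched. The jar is outside this view, but nothing went near it. I hand in.

```bash
python3 -c "
from bench import r; print(r.hand_in(), r.state()['time'])"
```

```text
the job is handed in; nothing more can be done
the job is handed in; nothing more can be done
```

The gold knob is in the corner of the jig, touching or within about 1 mm of both the rail and the end stop. I handed the job in at about 17 s; no verdict is reported.

- **Push to the rail:** I pushed the middle-sized knob straight across with the fingertips partly open. It met the rail with a 3 N reaction, still about 115 mm short of its seat.
- **Slide along the rail:** I then pushed it along with shut fingers. At a 15° push angle it began to bind, reaching about 11 N, so I backed off, flattened the angle to about 7° and continued at about 1 N. The end stop then pushed back with 4.5 N.
- **Final position:** After retreating, the wrist view put the knob at (-0.7, +0.3) mm from the seat and the side view at (+0.2, -0.4) mm. The pre-retreat wrist crop showed gaps of at most about 1 mm to the rail and none to the stop. I did not feel a clear rail reaction at the very end, so rail contact there rests on the images.
- **Checks that disagreed or were missing:** The wrist view read the knob at +2.1 mm across when it first touched the rail, against +0.7 mm from the top view. The final top view gave no reading of the knob.
- **Bystanders:** The black knob, spool and screwdriver looked unmoved in the last picture, by eye only. The jar was outside that view, but the arm never went near it.

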